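# Spin the brake disc, stop it on the mark

## Robot

A 6-joint arm with a two-finger parallel gripper is mounted at the origin on the work surface. World frame = base frame: x ahead of the robot, y to its left, z up, the work surface at z = 0. Lengths are in m, angles in rad, forces in N, time in s.
With the tool pointing down it reaches from about 0.3 to 0.775 m from the base axis. Payload 14.6 kg.
Tool frame: the origin (TCP) lies on the centre line of the jaws, within the pads' length; the fingertips stand 17 mm ahead of it and the grasp point (between the pads) lies 2 mm behind it; z points along the fingers, x is the direction in which the jaws open and shut, and the axes are right-handed (so a half turn about z gives the same grasp; the last joint's range is limited). The gripper opens to 94 mm and grips with 3 to 60 N. Pads are 16 mm wide; open, the fingers measure 119 mm over their backs; the gripper's body (75 mm by 177 mm) begins 78 mm behind the grasp point.
Start: joints at [-1.206, 0.3, 1.521, -0, 1.321, -0.067], TCP at [0.23, -0.5, 0.222] pointing down, gripper open.
Joint ranges: [-3.03, 3.03], [-0.79, 2.21], [0.23, 2.52], [-1.04, 4.18], [0, 3.07], [-2.55, 2.55]. Speed limits (rad/s): [2.22, 2.22, 2.57, 3.14, 3.14, 3.14].

## Interface

Orientations are given as [roll, pitch, yaw] about the fixed x, y, z axes, in that order (R = Rz(yaw) Ry(pitch) Rx(roll)).
In Python, from station import ctrl gives the robot as it stands. The module is installed in compiled form; this text tells all that it offers.
- The arm moves only by the tool drive_tool, never from a script. Its argument "increments" is a list of rows, each a list of 3 entries, a list of its own where there are three numbers: the turn, a rotation vector about the tool's x, y, z in degrees, then the shift along the tool's x, y, z in mm, then the opening, from 0 (shut) to 1 (fully open). In form: [[[ax, ay, az], [dx, dy, dz], hand], ...]. A call has 1 to 20 rows; each row shifts and turns the commanded pose from where the row before left it, along the tool's axes as they then stand; what a row does not reach is not made up. A row lasts 1/8 s, in which the tool goes at most 62.5 mm and 10.7 degrees, less where a joint would pass 70% of its speed; a pose out of reach is approached as far as the arm can. A call with a gripper value outside its range is refused whole. The fingers move at their own pace and stop on an object; "squeeze" is the grip in N (left out, the last holds). Time passes only in rows, so rows that do not move let the fingers close. It gives the time, the measured TCP pose, the force and the opening at its end, in the units of the state.
- ctrl.get_obs(): the state, without advancing time (a new reading comes with each control period).
- ctrl.camera(name): name is "scene" or "top" or "wrist"; returns the picture (420x560x3 uint8, red, green, blue); there is no depth.
- ctrl.calibration(name): a dict with "fx", "fy", "cx", "cy" (pixels), "rvec" (rotation vector, rad) and "tvec" (3), from world to camera coordinates, as OpenCV has them. Camera axes: x right, y down, z forward; pixel columns grow to the right and rows downward; lengths in m; the calibration is good to about 2 mm. A picture is of the moment at which its call begins: read the wrist's pose just before it. calibration takes no time and is no camera call; for the wrist camera it gives the pose at the moment of the call.
- ctrl.hand_in(): hands the job in, once; it reports no verdict.
The state is a dict: "time_s": time; "qpos": joint angles; "joint_vel": joint speeds; "tau": joint torques, N m; "ee_pos": TCP position; "eef_rot": TCP orientation; "force": force on the tool from outside, world axes, zero at the start; "moment": the same for the moment, N m; "grip_width": finger opening in m.
Only numpy, scipy, OpenCV 4.12 (cv2) and the standard library are available. Lean on these libraries where they do the work, as an engineer would, in place of code of your own. Each camera call takes 0.05 s, during which the arm holds its last target.

## Task

Check the brake disc's bearing: flick the disc by the studs on its hub so that it spins briskly on its own, untouched, for at least three seconds. Then brake it by laying a fingertip on the flat outer ring so that the orange paint mark stops opposite the yellow index plate (do not stop the ring elsewhere and drag it round, and touch the ring only to brake), then take the hand away. Do not lift the disc or press hard on it, and leave the things around the stand where they lie.

Things in the scene. Friction and masses are not known exactly. Their poses are not given: they have to be found in the camera images.
- stand: Fixed bearing stand: dark 150 x 150 mm base 12 mm thick and a column that carries the brake disc, whose axis is vertical through this origin. Origin: centre of the base's underside, on the bench. Its x axis points from the disc's axis towards the yellow index plate. Position and yaw differ each time.
- plate (a point): Inner edge, top face, of the yellow index plate, middle of its width. The plate is 36 mm wide (across the stand's y axis), 40 mm long, lies 104 to 144 mm from the disc's axis with its top level with the disc's ring, 100 mm above the bench, on a post of the stand.
- disc (a joint): Rotation of the brake disc about its vertical axis, rad, growing anticlockwise seen from above, not wrapped (counts on over many turns; may start anywhere from 0.7 to 5.6). The mark is exactly opposite the plate at 0 and at every whole turn (6.283). The disc turns freely and endlessly both ways; bearing drag is proportional to speed: left alone, the speed falls to 1/e in about 5 to 8 s. A fingertip pressed on the ring with a few newtons stops it almost at once.
- mark (a point): Outer end of the orange paint mark on the disc's ring: a stripe 12 mm wide and 34 mm long, radial, from 65 to 99 mm from the axis, on the top of the ring. This point is at the disc's outer edge (radius 100 mm), at the height of the ring's top, 100 mm above the bench. Turns with the disc.
- face: The flat outer ring of the disc (braking face), steel, 200 mm in diameter, 6 mm thick, turning with the disc. Origin: on the axis, at the ring's flat top, 100 mm above the bench. Bare flat top from radius 52 to 100 mm; inside it a raised round hub 104 mm in diameter stands 20 mm above the ring's top.
- stud0 (a point): Top centre of a steel stud standing on the hub: 12 mm in diameter, 26 mm tall, 38 mm from the axis; top 146 mm above the bench (46 mm above the ring), foot at the hub's top 120 mm above the bench. It stands 60 degrees anticlockwise of the mark. Turns with the disc. A dust cap 28 mm in diameter and 10 mm tall stands in the middle of the hub.
- stud1 (a point): The same for the second stud, 180 degrees from the mark.
- stud2 (a point): The same for the third stud, 300 degrees anticlockwise of the mark.
- lift (a joint): How far the disc has been pulled up off its spindle (m); 0 = seated. It is held down only by its own weight (about 0.95 kg in all) and must stay seated.
- tape: Loose roll of black tape, 72 mm in diameter, 19 mm high, lying flat; origin at the centre of its underside. Leave alone.
- pliers: Loose pliers with orange grips, about 148 mm long, 64 mm wide, 16 mm high, lying flat; origin on the underside near the pivot. Leave alone.
- wrench: Loose steel wrench, 160 mm long, lying flat; origin at its underside. Leave alone.
- meter: Loose yellow multimeter, 150 x 78 mm, about 46 mm high with its dial, lying flat; origin at the centre of its underside. Leave alone.
There are look-alikes about, which are no part of the job. There is more than one size of the stand; the job needs the largest.

How it is judged:
On the way, in this order (a step that is already met when the one before it is completed fails the run):
1. the disc spins on its own, untouched, for three seconds (2.8 s faster than 0.5 rad/s) (contact force between anything else and disc below 0.05 N and (velocity of joint disc above 0.5 rad/s or velocity of joint disc below -0.5 rad/s)), for 2.8 s.
2. the disc stands still under the fingertip, its mark opposite the index plate (contact force between the fingers and face above 0.1 N and velocity of joint disc between -0.05 and 0.05 rad/s and x of mark in the frame of stand above 0.05 m and y of mark in the frame of stand between -0.018 and 0.018 m), for 0.1 s.
At the end, for the whole second after the job is handed in: The disc is at rest (under 0.03 rad/s) and seated, the outer end of its orange mark within 18 mm sideways of the middle of the yellow plate (within the plate's width), the bystanders within 20 mm of where they were (x of mark in the frame of stand above 0.05 m and y of mark in the frame of stand between -0.018 and 0.018 m and velocity of joint disc between -0.03 and 0.03 rad/s and value of joint lift below 0.003 m and distance of each of tape, pliers, wrench, meter from where it was at the start of the episode below 0.02 m); the robot touches nothing.
It fails at once if the disc is lifted off its seat by more than 6 mm (value of joint lift above 0.006 m).
It fails at once if the ring is held still by a finger, or dragged round slowly (under 0.15 rad/s), with the mark well away from the plate (more than 45 mm to the side) (contact force between the fingers and face above 0.5 N and velocity of joint disc between -0.15 and 0.15 rad/s and not (x of mark in the frame of stand above 0.05 m and y of mark in the frame of stand between -0.045 and 0.045 m)).
It fails at once if the disc is pressed hard (over 45 N) (contact force between anything else and disc above 45 N).
It fails at once if a thing beside the stand is pushed away or lifted (more than 20 mm) (distance of any of tape, pliers, wrench, meter from where it was at the start of the episode above 0.02 m).
It also fails if it takes over 64 s, if anything falls off the work surface, if the arm or the gripper's body presses on something with over 40 N, if the wrist force passes 120 N, or if a joint passes its speed limit or range.

## Working session

There is one attempt and no reset: what is moved stays moved. The work goes in short steps, Python scripts to look and compute and a tool call to move; the robot and the scene stay as the last step left them, time stands still between calls to the robot, and variables do not carry over. Pictures are saved under pics/ and viewed, and the job is handed in when it is done.

Besides the shell and the picture viewer there is one more tool, called after "Request:" as a command line: name --argument value ..., lists and objects as JSON in quotes. drive_tool: Moves the arm, as the interface text tells. Its arguments: {"type":"object","properties":{"increments":{"type":"array"},"squeeze":{"type":"number"}},"required":["increments"]}

```bash
mkdir -p pics; ls; python3 - <<'E'
from station import ctrl
import cv2
print(ctrl.get_obs())
for n in ["top","scene"]:
    im=ctrl.camera(n); cv2.imwrite(f"pics/{n}0.png",im[:,:,::-1]); print(n,ctrl.calibration(n))
E
```

```text
pics
{'time_s': 0.0, 'qpos': array([-1.20560234e+00,  3.00480801e-01,  1.52159207e+00,  6.63271573e-06,
        1.32067885e+00, -6.66064417e-02]), 'joint_vel': array([ 6.64286182e-04, -3.33197970e-04,  1.23950918e-03,  3.08175254e-04,
       -4.81411141e-05, -1.50162524e-03]), 'tau': array([ 6.57914079e-04, -5.31807339e+01, -3.52734125e+01,  7.08531705e-02,
        2.44307349e-02, -1.10035855e-04]), 'ee_pos': array([ 0.23008747, -0.49929259,  0.22187634]), 'eef_rot': array([-3.14150910e+00,  1.15607743e-03, -1.13899750e+00]), 'force': array([-0.17497344, -0.2116473 ,  0.49383978]), 'moment': array([-0.0250143 , -0.01585209,  0.03762037]), 'grip_width': 0.09403967759309814}
top {'fx': 459.9844963221267, 'fy': 459.9844963221267, 'cx': 282.636601264056, 'cy': 207.47322535114873, 'rvec': array([ 2.18253429, -2.14767405,  0.06657908]), 'tvec': array([0.00887425, 0.56176045, 1.29813119])}
scene {'fx': 456.003656301039, 'fy': 456.003656301039, 'cx': 278.3958028118978, 'cy': 206.1143655460791, 'rvec': array([ 0.70831323,  2.7452496 , -0.89081257]), 'tvec': array([ 0.45860537, -0.14917338,  1.55073094])}
```

View pics/top0.png

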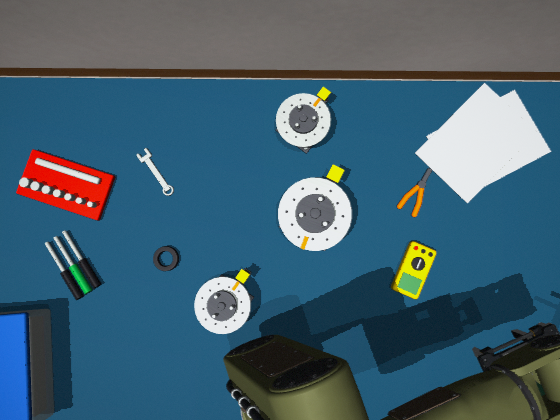

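View pics/scene0.png

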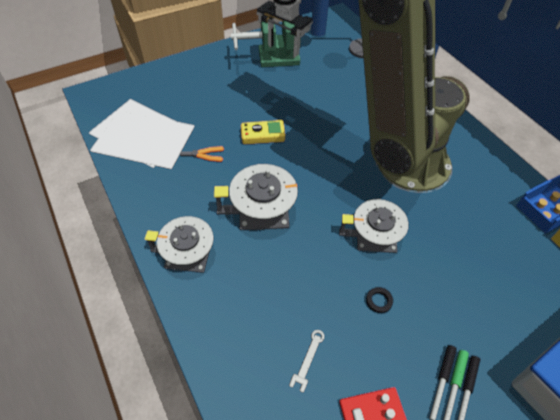

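Three stands could be taken for the target: (303,120), (222,305) and (315,213) in the top view. The one at (315,213) is clearly the largest. In that view its plate is at (337,173) and its mark at (305,243). I'll measure it and check it in a crop.

```bash
cat > h.py <<'E'
import numpy as np, cv2
from station import ctrl
def ray(c,uv,z):
    R,_=cv2.Rodrigues(c["rvec"]); t=np.array(c["tvec"])
    K=np.array([[c["fx"],0,c["cx"]],[0,c["fy"],c["cy"]],[0,0,1]])
    o=-R.T@t; d=R.T@np.linalg.inv(K)@np.array([uv[0],uv[1],1.])
    return o+d*(z-o[2])/d[2]
def proj(c,P):
    K=np.array([[c["fx"],0,c["cx"]],[0,c["fy"],c["cy"]],[0,0,1]])
    return cv2.projectPoints(np.atleast_2d(np.array(P,float)),c["rvec"],c["tvec"],K,None)[0][:,0]
E
python3 - <<'E'
from h import *
im=cv2.imread("pics/top0.png"); c=ctrl.calibration("top")
cv2.imwrite("pics/crop0.png",cv2.resize(im[150:265,260:370],None,fx=5,fy=5,interpolation=cv2.INTER_CUBIC))
hsv=cv2.cvtColor(im,cv2.COLOR_BGR2HSV)
def masks(lo,hi,box):
    m=cv2.inRange(hsv,lo,hi); mm=np.zeros_like(m); y0,y1,x0,x1=box; mm[y0:y1,x0:x1]=m[y0:y1,x0:x1]; return mm
box=(160,260,265,365)
w=masks((0,0,170),(180,60,255),box)
cs,_=cv2.findContours(w,cv2.RETR_EXTERNAL,cv2.CHAIN_APPROX_NONE); k=max(cs,key=cv2.contourArea)
h=cv2.convexHull(k); pts=np.array([ray(c,p,0.1)[:2] for p in h[:,0].astype(float)])
(cx,cy),r=cv2.minEnclosingCircle(pts.astype(np.float32)); A=np.c_[2*pts,np.ones(len(pts))]; s=np.linalg.lstsq(A,(pts**2).sum(1),rcond=None)[0]
C=s[:2]; print("disc",cx,cy,r,C,np.sqrt(s[2]+C@C))
for nm,lo,hi in [("yellow",(24,150,120),(35,255,255)),("orange",(8,120,150),(20,255,255))]:
    m=masks(lo,hi,box); ys,xs=np.nonzero(m); u=(xs.mean(),ys.mean()); P=ray(c,u,0.1)
    d=P[:2]-C; print(nm,len(xs),u,P,np.linalg.norm(d),np.degrees(np.arctan2(d[1],d[0])))
for nm,u,z in [("tape",(166,258),.01),("meter",(415,270),.03),("pliers",(411,195),.01),("sm1",(303,120),.1),("sm2",(222,305),.1)]: print(nm,ray(c,u,z))
E
```

```text
disc 0.5397513508796692 -0.06964390724897385 0.09976277500391006 [ 0.53982342 -0.06989637] 0.09917581868238631
yellow 192 (np.float64(335.0104166666667), np.float64(173.046875)) [ 0.65115403 -0.12493281  0.1       ] 0.12419144183775037 -26.305554315742082
orange 7 (np.float64(303.7142857142857), np.float64(239.28571428571428)) [ 0.4699375  -0.04224138  0.1       ] 0.0751587708418764 158.4104949480808
tape [0.41079701 0.35374965 0.01      ]
meter [ 0.3903066  -0.35730341  0.03      ]
pliers [ 0.6046153  -0.35264415  0.01      ]
sm1 [ 0.79753963 -0.03595505  0.1       ]
sm2 [0.2912496  0.17340592 0.1       ]
```

View pics/crop0.png

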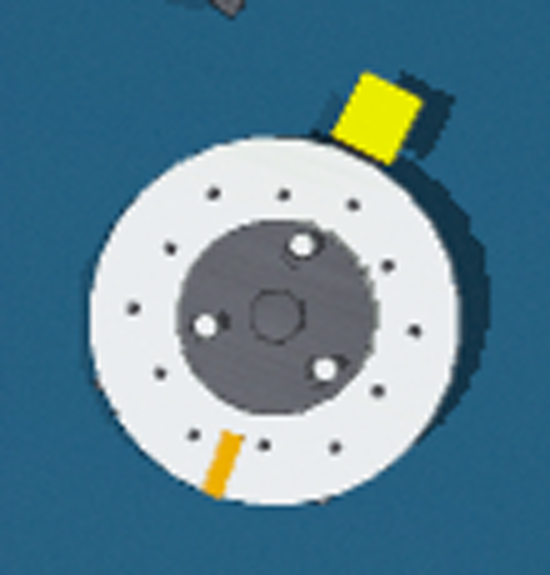

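The crop confirms the large stand. The plate is at crop (375,118), the mark at (222,465), and the studs at (302,243), (205,324) and (325,370). Next I'll locate the studs and cross-check against the scene view.

```bash
python3 - <<'E'
from h import *
c=ctrl.calibration("top"); C=np.array([.5398,-.0698])
for nm,u,z in [("s",(302,243),.146),("s",(205,324),.146),("s",(325,370),.146),("mark out",(213,495),.1),("mark in",(231,432),.1)]:
    P=ray(c,(260+u[0]/5-.4,150+u[1]/5-.4),z); d=P[:2]-C; print(nm,P.round(4),np.linalg.norm(d).round(4),np.degrees(np.arctan2(d[1],d[0])).round(1))
s=ctrl.calibration("scene"); im=cv2.imread("pics/scene0.png")
pl=np.radians(-26.3); pts=[[*(C+.124*np.array([np.cos(pl),np.sin(pl)])),.1],[*C,.13]]
print(proj(s,pts))
E
```

```text
s [ 0.5768 -0.0823  0.146 ] 0.039 -18.7
s [ 0.5336 -0.0323  0.146 ] 0.038 99.3
s [ 0.5106 -0.0949  0.146 ] 0.0385 -139.3
mark out [ 0.4449 -0.0385  0.1   ] 0.0999 161.7
mark in [ 0.4789 -0.0477  0.1   ] 0.0648 160.1
[[220.8682243  190.8036101 ]
 [262.94433817 183.07845189]]
```

Request:
drive_tool --increments '[[[0,0,0],[-8,-13,0],0],[[0,0,0],[-15,-25,0],0],[[0,0,0],[-15,-25,0],0],[[0,0,0],[-15,-25,0],0],[[0,0,0],[-15,-25,0],0],[[0,0,0],[-15,-25,0],0],[[0,0,0],[-15,-25,0],0],[[0,0,0],[-15,-25,0],0],[[0,0,0],[-15,-25,0],0],[[0,0,0],[-15,-25,0],0],[[0,0,0],[-15,-25,0],0],[[0,0,0],[-15,-25,0],0],[[0,0,0],[-15,-25,0],0],[[0,0,0],[-15,-25,0],0],[[0,0,0],[-15,-25,0],0],[[0,0,0],[-15,-25,0],0],[[0,0,0],[-15,-25,0],0],[[0,0,0],[-15,-25,0],0],[[0,0,0],[-15,-25,0],0],[[0,0,-10],[0,0,0],0]]' --squeeze 30

```text
time_s: 2.6
ee_pos: [0.5345, -0.051, 0.2221]
eef_rot: [3.141, 0.001, -0.96]
force: [-0.1, -0.3, -0.3]
grip_width: 0.0007
```

Request:
drive_tool --increments '[[[0,0,0],[-9,-19,0],0],[[0,0,0],[-8,-19,0],0],[[0,0,0],[0,0,0],0]]'

```text
time_s: 2.98
ee_pos: [0.5564, -0.016, 0.2222]
eef_rot: [3.141, 0.0, -0.965]
force: [-0.2, -0.5, -0.3]
grip_width: 0.0007
```

```bash
python3 - <<'E'
from h import *
o=ctrl.get_obs(); c=ctrl.calibration("wrist"); im=ctrl.camera("wrist"); cv2.imwrite("pics/w1.png",im[:,:,::-1])
cv2.imwrite("pics/s1.png",ctrl.camera("scene")[:,:,::-1])
y=o["eef_rot"][2]; tx=np.array([np.cos(y),np.sin(y)]); ty=np.array([np.sin(y),-np.cos(y)]); C=np.array([.5398,-.0698])
print(o["ee_pos"],o["eef_rot"],(o["ee_pos"][:2]-C)@tx,(o["ee_pos"][:2]-C)@ty)
s=np.array([[.5768,-.0823,.146],[.5336,-.0323,.146],[.5106,-.0949,.146]]); print(proj(c,s)); print(proj(ctrl.calibration("scene"),[[*o["ee_pos"][:2],o["ee_pos"][2]-.017]]))
E
```

```text
[ 0.55639795 -0.01597928  0.22220962] [ 3.14146161e+00  2.49370523e-04 -9.64836256e-01] -0.03478485479967212 -0.04429645157573248
[[358.70372231 249.07867602]
 [283.81805938 256.42167426]
 [324.74899995 310.05765653]]
[[266.54209181 181.39930366]]
```

View pics/w1.png

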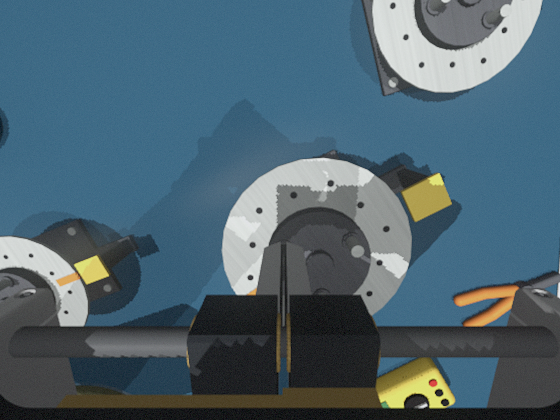

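View pics/s1.png

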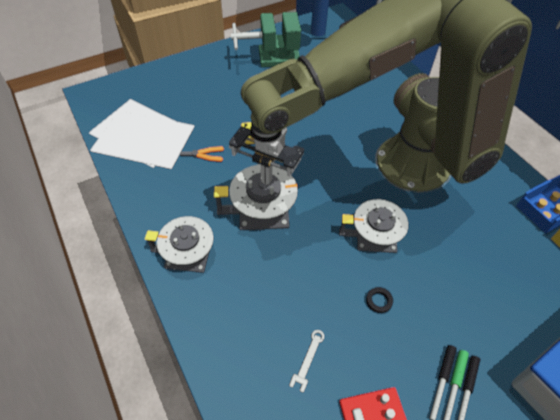

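Request:
drive_tool --increments '[[[0,0,0],[0,0,20],0],[[0,0,0],[0,0,25],0],[[0,0,0],[0,0,20],0],[[0,0,0],[0,0,10],0],[[0,0,0],[0,4,0],0],[[0,0,0],[0,4,0],0],[[0,0,0],[0,0,0],0]]'

```text
time_s: 3.95
ee_pos: [0.5493, -0.0225, 0.1483]
eef_rot: [-3.141, -0.001, -0.965]
force: [0.6, 0.2, 0.6]
grip_width: 0.0001
```

```bash
python3 - <<'E'
from h import *
o=ctrl.get_obs(); im=ctrl.camera("wrist"); 
cv2.imwrite("pics/w2.png",im[:,:,::-1])
im=ctrl.camera("scene"); cv2.imwrite("pics/s2.png",cv2.resize(im[130:250,190:320,::-1],None,fx=5,fy=5))
y=o["eef_rot"][2]; tx=np.array([np.cos(y),np.sin(y)]); ty=np.array([np.sin(y),-np.cos(y)]); C=np.array([.5398,-.0698])
print(o["ee_pos"],(o["ee_pos"][:2]-C)@tx,(o["ee_pos"][:2]-C)@ty,o["force"])
E
```

```text
[ 0.54934911 -0.02245221  0.14825174] -0.03348059086826254 -0.03481448800341959 [0.56421476 0.15070272 0.64705575]
```

View pics/s2.png

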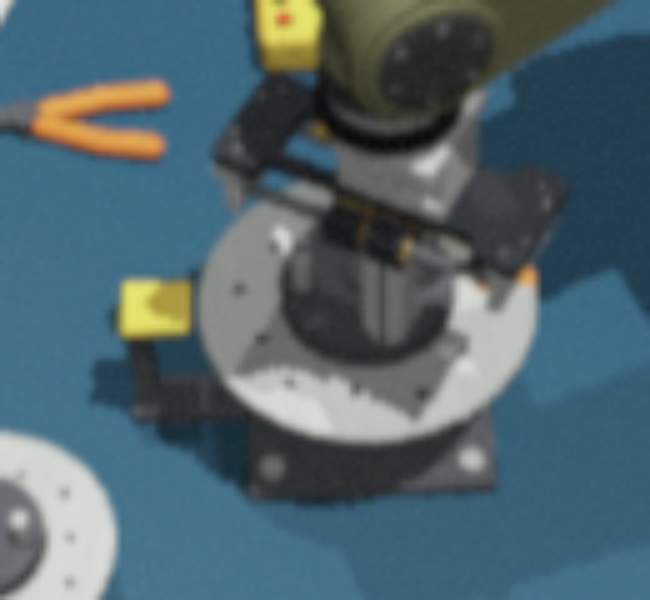

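View pics/w2.png

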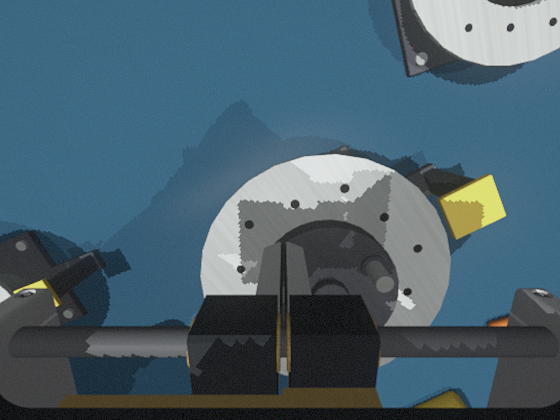

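Request:
drive_tool --increments '[[[0,0,0],[0,3,0],0],[[0,0,0],[0,3,0],0],[[0,0,0],[0,5,0],0],[[0,0,0],[0,8,0],0],[[0,0,0],[0,11,0],0],[[0,0,0],[0,11,0],0],[[0,0,0],[0,0,0],0],[[0,0,0],[-15,0,-30],0],[[0,0,0],[-15,0,-40],0]]'

```text
time_s: 5.18
ee_pos: [0.498, -0.0207, 0.2177]
eef_rot: [3.14, 0.001, -0.965]
force: [-0.5, -0.3, 0.4]
grip_width: 0.0005
```

```bash
cat > ang.py <<'E'
from h import *
C=np.array([.5398,-.0698]); PL=-26.3
def mark(n="scene",save=None):
    c=ctrl.calibration(n); t=ctrl.get_obs()["time_s"]; im=ctrl.camera(n)[:,:,::-1].copy()
    if save: cv2.imwrite("pics/"+save,im)
    hsv=cv2.cvtColor(im,cv2.COLOR_BGR2HSV); m=cv2.inRange(hsv,(6,110,110),(22,255,255))
    ys,xs=np.nonzero(m); P=np.array([ray(c,(x,y),.1)[:2] for x,y in zip(xs,ys)]).reshape(-1,2)
    d=P-C; r=np.hypot(*d.T); k=(r>.06)&(r<.103)
    if k.sum()<3: return t,None,0,0
    q=d[k]; 
    return t,(np.degrees(np.arctan2(q[:,1].mean(),q[:,0].mean()))-PL)%360,np.hypot(*q.mean(0)),int(k.sum())
E
python3 - <<'E'
from ang import *
for i in range(3):
    print("scene",mark("scene","s3_%d.png"%i)); print("top",mark("top","t3_%d.png"%i))
print(ctrl.get_obs()["ee_pos"])
E
```

```text
scene (5.175, np.float64(304.7716136973044), np.float64(0.08263518496401853), 27)
top (5.225, np.float64(313.1194653605253), np.float64(0.0832503643255804), 59)
scene (5.275, np.float64(320.08650453758867), np.float64(0.08276564709982859), 26)
top (5.325, np.float64(328.04442414597804), np.float64(0.08316381333558187), 55)
scene (5.375, np.float64(334.96376570736226), np.float64(0.08382699216806345), 27)
top (5.425, np.float64(342.5076884248935), np.float64(0.082661906207865), 55)
[ 0.49829381 -0.02104557  0.21636328]
```

View pics/s3_0.png

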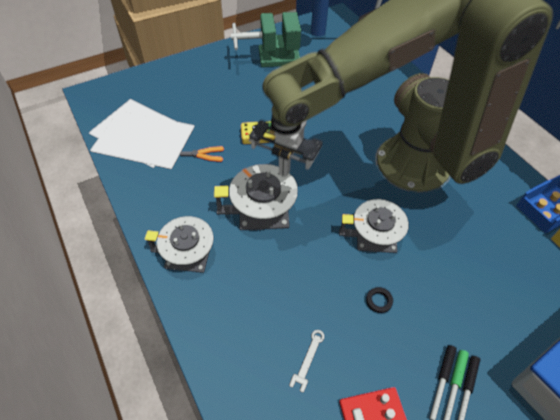

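View pics/s3_2.png

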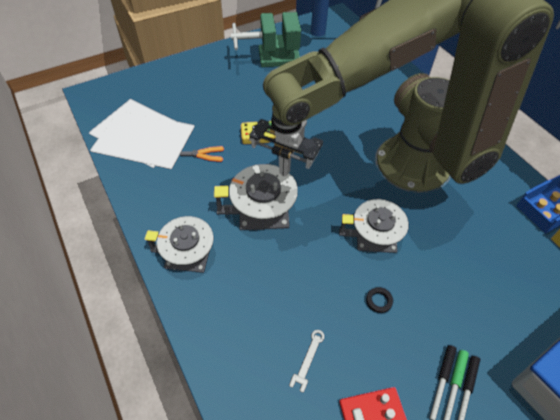

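View pics/t3_2.png

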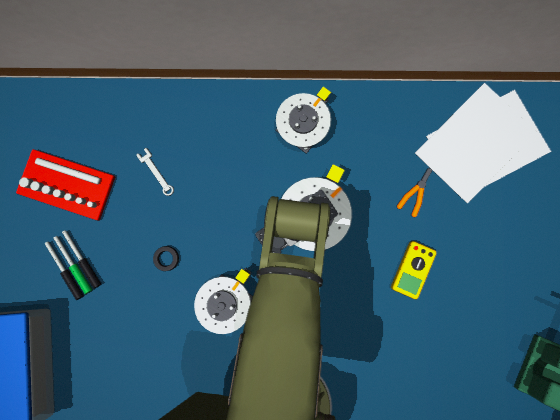

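The disc is spinning anticlockwise at about 2.6 rad/s (150°/s). The mark was at crop-free scene pixel (247,173) and moved to about (238,181). I'll hover over the bare ring with about an 8 mm gap and let the speed decay.

Request:
drive_tool --increments '[[[0,0,0],[-7,0,0],0],[[0,0,0],[-6,0,0],0],[[0,0,0],[0,0,20],0],[[0,0,0],[0,0,30],0],[[0,0,0],[0,0,25],0],[[0,0,0],[0,0,15],0],[[0,0,0],[0,0,0],0],[[0,0,0],[0,0,0],0],[[0,0,0],[0,0,0],0],[[0,0,0],[0,0,0],0],[[0,0,0],[0,0,0],0],[[0,0,0],[0,0,0],0]]'

```text
time_s: 6.98
ee_pos: [0.4911, -0.0102, 0.1275]
eef_rot: [-3.142, -0.0, -0.964]
force: [0.0, -0.3, -0.1]
grip_width: 0.0002
```

```bash
python3 - <<'E'
from ang import *
for i in range(5): print("scene",mark("scene","s4_%d.png"%i),"top",mark("top","t4_%d.png"%i))
o=ctrl.get_obs()
y=o["eef_rot"][2]; tx=np.array([np.cos(y),np.sin(y)]); ty=np.array([np.sin(y),-np.cos(y)])
print(o["ee_pos"],(o["ee_pos"][:2]-C)@tx,(o["ee_pos"][:2]-C)@ty,o["force"],o["eef_rot"])
im=cv2.imread("pics/s4_0.png");cv2.imwrite("pics/s4c.png",cv2.resize(im[130:250,190:330],None,fx=5,fy=5))
E
```

```text
scene (6.975, np.float64(181.97587352378363), np.float64(0.0949729796126442), 11) top (7.025, np.float64(187.52341679422673), np.float64(0.0946941285104692), 17)
scene (7.075, np.float64(193.60505257972042), np.float64(0.0972963047919523), 4) top (7.125, np.float64(195.6239326976337), np.float64(0.09013795139958523), 9)
scene (7.175, None, 0, 0) top (7.225, np.float64(211.4104293108952), np.float64(0.09432173506450245), 4)
scene (7.275, None, 0, 0) top (7.325, np.float64(219.7246486422176), np.float64(0.08385699422554585), 57)
scene (7.375, None, 0, 0) top (7.425, np.float64(230.28590802205872), np.float64(0.082081537735277), 55)
[ 0.49108795 -0.01020035  0.12743391] -0.07673473320928437 0.006063220703452034 [ 1.16093449 -0.31898699 -0.05977949] [ 3.14155348e+00  5.07137334e-05 -9.64434149e-01]
```

View pics/s4c.png

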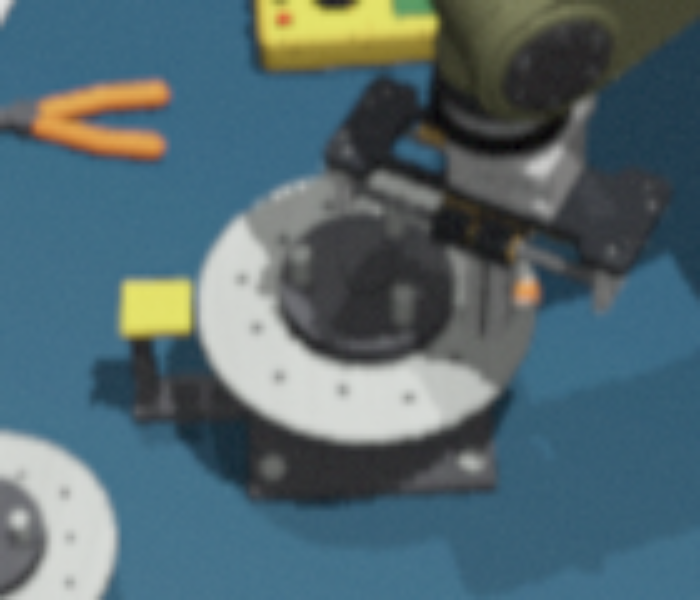

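The finger is over the bare ring, clear of the hub and outside the studs' circle. The disc is at about 1.9 rad/s, so I'll wait.

Request:
drive_tool --increments '[[[0,0,0],[0,0,0],0],[[0,0,0],[0,0,0],0],[[0,0,0],[0,0,0],0],[[0,0,0],[0,0,0],0],[[0,0,0],[0,0,0],0],[[0,0,0],[0,0,0],0],[[0,0,0],[0,0,0],0],[[0,0,0],[0,0,0],0],[[0,0,0],[0,0,0],0],[[0,0,0],[0,0,0],0],[[0,0,0],[0,0,0],0],[[0,0,0],[0,0,0],0],[[0,0,0],[0,0,0],0],[[0,0,0],[0,0,0],0],[[0,0,0],[0,0,0],0],[[0,0,0],[0,0,0],0],[[0,0,0],[0,0,0],0],[[0,0,0],[0,0,0],0],[[0,0,0],[0,0,0],0],[[0,0,0],[0,0,0],0]]'

```text
time_s: 9.98
ee_pos: [0.4911, -0.0102, 0.1275]
eef_rot: [-3.142, -0.0, -0.964]
force: [-0.5, 0.4, -0.2]
grip_width: 0.0005
```

Request:
drive_tool --increments '[[[0,0,0],[0,0,0],0],[[0,0,0],[0,0,0],0],[[0,0,0],[0,0,0],0],[[0,0,0],[0,0,0],0],[[0,0,0],[0,0,0],0],[[0,0,0],[0,0,0],0],[[0,0,0],[0,0,0],0],[[0,0,0],[0,0,0],0],[[0,0,0],[0,0,0],0],[[0,0,0],[0,0,0],0],[[0,0,0],[0,0,0],0],[[0,0,0],[0,0,0],0],[[0,0,0],[0,0,0],0],[[0,0,0],[0,0,0],0],[[0,0,0],[0,0,0],0],[[0,0,0],[0,0,0],0],[[0,0,0],[0,0,0],0],[[0,0,0],[0,0,0],0],[[0,0,0],[0,0,0],0],[[0,0,0],[0,0,0],0]]'

```text
time_s: 12.48
ee_pos: [0.4911, -0.0102, 0.1274]
eef_rot: [-3.142, -0.0, -0.965]
force: [0.2, -0.4, -0.3]
grip_width: 0.0004
```

```bash
python3 - <<'E'
from ang import *
for i in range(4): print("scene",mark("scene"),"top",mark("top"))
print(ctrl.get_obs()["ee_pos"])
E
```

```text
scene (12.475, None, 0, 0) top (12.525, np.float64(225.01308397807935), np.float64(0.08155638996931698), 61)
scene (12.575, None, 0, 0) top (12.625, np.float64(229.41086831432477), np.float64(0.08218322200707225), 59)
scene (12.675, None, 0, 0) top (12.725, np.float64(233.84148564560047), np.float64(0.08247637652412096), 60)
scene (12.775, None, 0, 0) top (12.825, np.float64(237.84980480919404), np.float64(0.08240645379158729), 59)
[ 0.49109597 -0.01022415  0.12745242]
```

ω is about 0.75 rad/s with τ about 6 s, so the mark should arrive at the plate near t≈16.6 at about 0.38 rad/s. I'll close the gap to about 2.5 mm, wait, then re-measure.

Request:
drive_tool --increments '[[[0,0,0],[0,0,4],0],[[0,0,0],[0,0,4],0],[[0,0,0],[0,0,0],0],[[0,0,0],[0,0,0],0],[[0,0,0],[0,0,0],0],[[0,0,0],[0,0,0],0],[[0,0,0],[0,0,0],0],[[0,0,0],[0,0,0],0],[[0,0,0],[0,0,0],0],[[0,0,0],[0,0,0],0],[[0,0,0],[0,0,0],0],[[0,0,0],[0,0,0],0],[[0,0,0],[0,0,0],0],[[0,0,0],[0,0,0],0],[[0,0,0],[0,0,0],0],[[0,0,0],[0,0,0],0],[[0,0,0],[0,0,0],0],[[0,0,0],[0,0,0],0],[[0,0,0],[0,0,0],0],[[0,0,0],[0,0,0],0]]'

```text
time_s: 15.38
ee_pos: [0.4911, -0.0102, 0.1195]
eef_rot: [-3.142, -0.0, -0.964]
force: [-0.0, -0.5, 0.1]
grip_width: 0.0005
```

```bash
python3 - <<'E'
from ang import *
for i in range(3): print("scene",mark("scene"),"top",mark("top","t5_%d.png"%i))
o=ctrl.get_obs();print(o["ee_pos"],o["force"])
E
```

```text
scene (15.375, np.float64(323.32942883399323), np.float64(0.08316352340251046), 23) top (15.425, np.float64(325.44815060279547), np.float64(0.08319533262817688), 58)
scene (15.475, np.float64(326.04714531941215), np.float64(0.08363709960457373), 24) top (15.525, np.float64(327.9100805878388), np.float64(0.08361266480344338), 59)
scene (15.575, np.float64(328.57345266949096), np.float64(0.08218130369302838), 24) top (15.625, np.float64(330.7087291012444), np.float64(0.08345501856022476), 59)
[ 0.49110941 -0.01023408  0.1194529 ] [ 0.69307847 -0.01856613  0.39605936]
```

Request:
drive_tool --increments '[[[0,0,0],[0,0,0],0],[[0,0,0],[0,0,0],0],[[0,0,0],[0,0,0],0],[[0,0,0],[0,0,0],0],[[0,0,0],[0,0,0],0],[[0,0,0],[0,0,0],0],[[0,0,0],[0,0,0],0],[[0,0,0],[0,0,1.5],0],[[0,0,0],[0,0,2],0]]'

```text
time_s: 16.8
ee_pos: [0.4911, -0.0102, 0.116]
eef_rot: [-3.141, -0.0, -0.965]
force: [-1.2, 1.5, 5.0]
grip_width: 0.0002
```

```bash
python3 - <<'E'
from ang import *
for i in range(1): print("scene",mark("scene"),"top",mark("top","t6_%d.png"%i))
o=ctrl.get_obs();print(o["ee_pos"],o["force"])
E
```

```text
scene (16.8, np.float64(356.4926867728124), np.float64(0.08552332353810216), 15) top (16.85, np.float64(356.9219545049435), np.float64(0.08371979860561243), 59)
[ 0.49121436 -0.01015243  0.11603882] [-0.63553155  0.44590786  5.36337422]
```

It stopped at about −3° (roughly 5 mm off) under about 5 N. I'll hold, confirm it's still, then lift straight up and away.

Request:
drive_tool --increments '[[[0,0,0],[0,0,0],0],[[0,0,0],[0,0,0],0],[[0,0,0],[0,0,0],0],[[0,0,0],[0,0,0],0]]'

```text
time_s: 17.4
ee_pos: [0.4911, -0.0102, 0.116]
eef_rot: [-3.142, -0.0, -0.964]
force: [-1.5, 0.7, 4.1]
grip_width: 0.0004
```

```bash
python3 - <<'E'
from ang import *
print("scene",mark("scene"),"top",mark("top"))
o=ctrl.get_obs();print(o["time_s"],o["ee_pos"],o["force"])
E
```

```text
scene (17.4, np.float64(356.33274019886005), np.float64(0.08536941672974749), 16) top (17.45, np.float64(357.0407637108604), np.float64(0.08319081643246955), 59)
17.5 [ 0.49111818 -0.01020094  0.11598239] [-1.11221006  1.30136059  5.31788358]
```

Request:
drive_tool --increments '[[[0,0,0],[0,0,-2],0],[[0,0,0],[0,0,-5],0],[[0,0,0],[0,0,-15],0],[[0,0,0],[0,0,-30],0],[[0,0,0],[0,0,-40],0],[[0,0,0],[0,0,-40],0],[[0,0,0],[-20,30,0],0],[[0,0,0],[-20,30,0],0],[[0,0,0],[0,0,0],0],[[0,0,0],[0,0,0],0],[[0,0,0],[0,0,0],0],[[0,0,0],[0,0,0],0]]'

```text
time_s: 19.0
ee_pos: [0.4193, -0.0115, 0.2478]
eef_rot: [3.141, 0.0, -0.964]
force: [-0.9, 0.7, -0.6]
grip_width: 0.0004
```

```bash
python3 - <<'E'
from ang import *
for i in range(3): print("scene",mark("scene","s7.png"),"top",mark("top","t7.png"))
o=ctrl.get_obs();print(o["time_s"],o["ee_pos"],o["force"])
E
```

```text
scene (19.0, np.float64(357.8055948766664), np.float64(0.0834332781320162), 23) top (19.05, np.float64(358.0783866693798), np.float64(0.08333827263274664), 60)
scene (19.1, np.float64(357.8055948766664), np.float64(0.0834332781320162), 23) top (19.15, np.float64(358.14626101391286), np.float64(0.08324131292122611), 59)
scene (19.2, np.float64(357.749725328357), np.float64(0.08267040162666583), 22) top (19.25, np.float64(358.2820012936368), np.float64(0.08302668522696732), 59)
19.3 [ 0.41904676 -0.01154771  0.24788982] [ 0.3127236   0.30191504 -0.19739899]
```

View pics/t7.png

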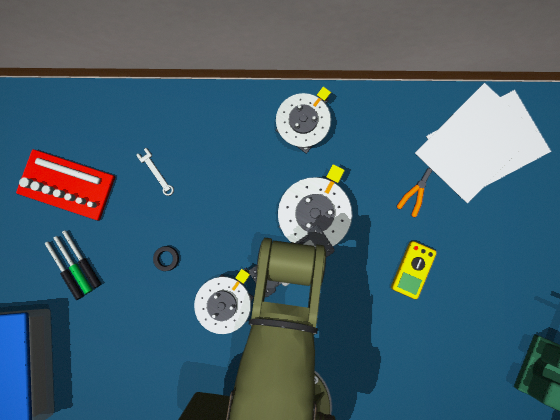

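View pics/s7.png

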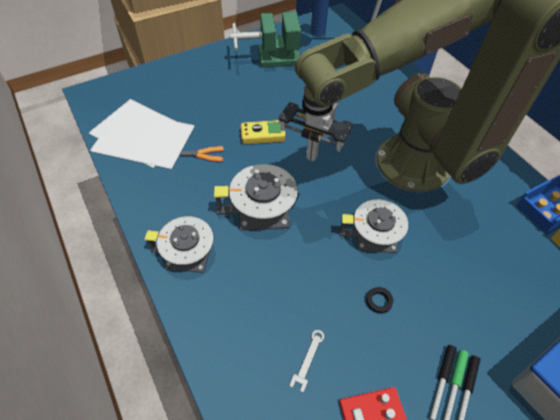

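The mark is opposite the plate: top (333,186) and scene (237,190). The tape, pliers, wrench and meter look unmoved. There may be a slight creep, so I'll wait and re-measure.

Request:
drive_tool --increments '[[[0,0,0],[0,0,0],0],[[0,0,0],[0,0,0],0],[[0,0,0],[0,0,0],0],[[0,0,0],[0,0,0],0],[[0,0,0],[0,0,0],0],[[0,0,0],[0,0,0],0],[[0,0,0],[0,0,0],0],[[0,0,0],[0,0,0],0],[[0,0,0],[0,0,0],0],[[0,0,0],[0,0,0],0],[[0,0,0],[0,0,0],0],[[0,0,0],[0,0,0],0],[[0,0,0],[0,0,0],0],[[0,0,0],[0,0,0],0],[[0,0,0],[0,0,0],0],[[0,0,0],[0,0,0],0]]'

```text
time_s: 21.3
ee_pos: [0.419, -0.0116, 0.2479]
eef_rot: [3.142, 0.0, -0.964]
force: [-0.2, -0.4, -0.6]
grip_width: 0.0004
```

```bash
python3 - <<'E'
from ang import *
for i in range(2): print("scene",mark("scene","s8.png"),"top",mark("top","t8.png"))
a=cv2.imread("pics/top0.png").astype(int);b=cv2.imread("pics/t8.png").astype(int);D=np.abs(a-b).max(2)
for n,(x0,x1,y0,y1) in dict(tape=(150,182,242,274),pliers=(395,433,165,220),wrench=(133,177,145,200),meter=(390,440,238,302)).items(): print(n,(D[y0:y1,x0:x1]>60).sum())
E
```

```text
scene (21.3, np.float64(358.33006940074625), np.float64(0.08397022973755316), 22) top (21.35, np.float64(359.2735392350229), np.float64(0.08298998462927785), 59)
scene (21.4, np.float64(358.3291352320124), np.float64(0.08410399202323841), 22) top (21.45, np.float64(359.2735392350229), np.float64(0.08298998462927785), 59)
tape 0
pliers 0
wrench 0
meter 74
```

The residual creep is about 0.5°/s (0.008 rad/s, limit 0.03), and it's decaying towards the plate's centre. The meter's pixel difference is probably a shadow edge, since the arm came nowhere near it. I'll confirm that by centroid and hand in.

```bash
python3 - <<'E'
from h import *
for f in ["top0","t8"]:
    h=cv2.cvtColor(cv2.imread(f"pics/{f}.png"),cv2.COLOR_BGR2HSV)[230:310,385:445]
    ys,xs=np.nonzero(cv2.inRange(h,(22,120,60),(38,255,255))); print(f,xs.mean(),ys.mean(),len(xs))
ctrl.hand_in()
E
```

```text
top0 28.70872865275142 36.85294117647059 1054
t8 28.710626185958255 36.86337760910816 1054
the job is handed in; nothing more can be done
```

I spun the disc on the largest stand, braked it with the mark opposite the yellow plate, took the hand away and handed the job in. The hand-in reports no verdict, so what follows is from my own measurements.

- **Spin:** I pushed one hub stud with the shut fingers. The disc turned untouched from about 2.6 rad/s and was still at 0.75 rad/s more than 7 s later.
- **Brake:** I laid the fingertips on the bare ring as the mark came round at about 0.4 rad/s. The disc stopped under about 5 N, with the mark about 3° (5 mm) short of the plate's middle. It stayed still for over 0.5 s before I lifted straight up.
- **Final position:** The mark was within about 2° of the plate's middle (−0.7° in the top view, −1.7° in the scene view). That is at most about 3 mm sideways, against a limit of 18 mm.
- **Creep after the lift:** The disc drifted slowly towards the plate's middle at roughly 0.008 rad/s, against a limit of 0.03. It was still decaying when I handed in, so it was not perfectly at rest.
- **Bystanders:** The tape, pliers and wrench showed no change in the images. The meter's image differed slightly, but its centroid was the same to within 0.02 px, so I put that down to shadow.
- **Not measured:** I did not measure disc lift directly.

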